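# Start the magnetic stirrer run

### The job

Start the stirrer by pressing its controls in order: first switch on the rocker of the grey power box, then the rocker on the front of the stirrer (each by pressing its raised half right down to its stop, where it stays), and last press the large round start button on the timer box all the way in and let it come back up. Press only: do not lift or push away any of the boxes, do not press the small square key on the timer box, and leave the dish on the stirrer and the other things where they are.

Things in the scene. Friction and masses are not known exactly. Their poses are not given: they have to be found in the camera images.
- power_box: Plain grey low box, 130 x 80 x 46 mm high (x, y, z), standing loose on four feet, about 0.9 kg. Origin at the centre of its underside. One rocker lies lengthwise on top, its hinge 10 mm towards -x of the centre; a short cable stub, reaching 88 mm from the centre, sticks out of its +x end.
- stirrer: White box, 190 x 140 x 49 mm high, standing loose, about 1.6 kg, with a round steel plate of 114 mm diameter (top at z = 57 mm, centre at x = +30 mm) and a crosswise rocker at its front (x = -63 mm). Origin at the centre of its underside.
- timer_box: White box, 140 x 90 x 40 mm high, standing loose, about 0.9 kg. Origin at the centre of its underside. On top a large round start button at x = +42 mm, a flat dark window in the middle and a small square key at x = -45 mm.
- power_rocker (a joint): Angle of the power box's rocker, rad: 0 off (as found), 0.4 on. Two-position rocker, paddle 52 mm long and 36 mm wide; a stiff hinge, no spring: it stays where it is left, so press it right down to its stop. Pressing at the press point takes about 1 to 3 N and moves that point down by about 8 mm, to a hard stop.
- power_rocker_press (a point): Press point on the upper face of the raised half of the power box's rocker, on the rocker's centreline, 20 mm from its middle, about 70 mm above the worktop at the start. The paddle carries it. The point's x points (level at the start) along the rocker towards the raised end, which is the +x end of the power box; y is along the hinge; z up.
- stirrer_rocker (a joint): Angle of the stirrer's rocker, rad: 0 off (as found), 0.4 on. Same kind and size of rocker as the power box's, the same force and travel.
- stirrer_rocker_press (a point): Press point on the upper face of the raised half of the stirrer's rocker, 20 mm from its middle, about 73 mm above the worktop at the start. The point's x points (level at the start) along the rocker towards the raised end, which is on the stirrer's +y side; y is along the hinge; z up.
- start_button (a joint): Travel of the round start button, m: 0 up, 0.006 fully in. A spring returns it; fully in takes about 4 N, then a hard stop.
- start_button_top (a point): Centre of the top face of the round start button, 36 mm in diameter, which faces up. Moves with the button.
- clear_key (a joint): Travel of the small square key, m: 0 up, 0.003 fully in. It must not be pressed.
- clear_key_top (a point): Centre of the top face of the small square key (14 x 14 mm, about 47 mm above the worktop), 87 mm from the start button's centre.
- dish: White round dish, 73 mm in diameter, 30 mm high, standing loose on the stirrer's steel plate. Origin at the centre of its underside.
- petri: Petri dish, 89 mm in diameter, 15 mm high, loose on the worktop. Origin at the centre of its underside.
- marker: Black marker pen, 138 mm long, 12 mm thick, lying loose along its y. Origin at the centre of its underside.
- tape: Roll of green tape, 78 mm in diameter, 19 mm high, lying flat and loose. Origin at the centre of its underside.
Things that resemble listed ones, but are neither listed nor needed, are in the scene too. Leave any purple look-alike of the power_box alone.

How it is judged:
By the outcome, as a careful person would: the job done as asked, in the order asked, and still so for the second after the job is handed in, with the robot touching nothing.
It also fails if it takes over 45 s, if anything falls off the work surface, if the arm or the gripper's body presses on something with over 40 N, if the wrist force passes 120 N, or if a joint passes its speed limit or range.

### The arm

A 7-joint arm with a two-finger parallel gripper is mounted at the origin on a cart in front of the work surface, level with it; the furniture and walls round the work are solid. World frame = base frame: x ahead of the robot, y to its left, z up, the work surface at z = 0. Lengths are in m, angles in rad, forces in N, time in s.
With the tool pointing down it reaches from about 0.35 to 0.9 m from the base axis. Payload 8.1 kg.
Tool frame: the origin (TCP) lies midway between the tips of the shut fingers; the grasp point (between the pads) lies 19 mm behind it (arm.hold_point_z is the distance from the TCP to the grasp point, in m); z points along the fingers, y is the line along which they close (so a half turn about z gives the same grasp; the last joint's range is limited). The gripper opens to 85 mm and grips with 20 to 120 N. Pads are 22 mm wide; open, the fingers measure 114 mm over their backs; the gripper's body (76 mm by 85 mm) begins 54 mm behind the grasp point. The pads swing forward as they close: fully open they stand 13 mm farther back than shut.
Start: joints at [-1.442, 0.434, 0.025, 1.573, -0.012, 1.134, -0.075], TCP at [0.144, 0.608, 0.231] pointing down, gripper open.
Joint ranges: [-2.62, 2.62], [-0.44, 2.09], [-1.27, 1.32], [0.08, 2.57], [-1.32, 4.46], [0.12, 2], [-2.74, 2.74]. Speed limits (rad/s): [2.22, 2.22, 3.01, 3.01, 3.14, 3.14, 3.14].

### API

Orientations are given as a 3x3 rotation matrix whose columns are the frame's x, y, z axes.
In Python, from station import status, optics, arm gives the robot as it stands.
- The arm moves only by the tool move_arm, never from a script. Its argument "rows" is one flat list of numbers, 7 for each row, row after row: the shift along the tool's x, y, z in units of 30 mm (1.0 is 30 mm), then the turn, a rotation vector about the tool's x, y, z in units of 6 degrees (1.0 is 6 degrees), then the opening, from -1 (shut) to 1 (fully open). A call has 1 to 20 rows; each row shifts and turns the commanded pose from where the row before left it, along the tool's axes as they then stand; what a row does not reach is not made up. A row lasts 1/12 s, in which the tool goes at most 41.7 mm and 7.16 degrees, less where a joint would pass 70% of its speed; a pose out of reach is approached as far as the arm can. A call is refused whole if a number of a shift passes 1 or a number of a turn 1, either way. A call with a gripper value outside its range is refused whole. The fingers move at their own pace and stop on an object; "grip_force" is the grip in N (left out, the last holds). Time passes only in rows, so rows that do not move let the fingers close. It gives the time, the measured TCP pose, the force, the opening and the grip force at its end, in the units of the state.
- status.observe(): the state, without advancing time (a new reading comes with each control period).
- optics.read_camera(name): name is "scene" or "top" or "wrist"; returns the picture (400x640x3 uint8, red, green, blue); there is no depth.
- optics.get_calibration(name): a dict with "intrinsics" (3x3 intrinsics, pixels), "k1" (the pictures are not rectified: a ray, as slopes to the right and down, at radius r is drawn at 1 + k1 r^2 times it, then the intrinsics apply), "T" (4x4, takes a point from camera to world coordinates). Camera axes: x right, y down, z forward; pixel columns grow to the right and rows downward; lengths in m; the calibration is good to about 2 mm. A picture is of the moment at which its call begins: read the wrist's pose just before it. get_calibration takes no time and is no camera call; for the wrist camera it gives the pose at the moment of the call.
- arm.close_job(): hands the job in; it is judged then, once.
The state is a dict: "time_s": time; "joints": joint angles; "joint_vel": joint speeds; "effort": joint torques, N m; "tcp_pos": TCP position; "tool_rot": TCP orientation; "force": force on the tool from outside, world axes, zero at the start; "wrist_torque": the same for the moment, N m; "grip_width": finger opening in m; "finger_force": force on a finger pad.
Only numpy, scipy, OpenCV 4.12 (cv2) and the standard library are available. Lean on these libraries where they do the work, as an engineer would, in place of code of your own. Each camera call takes 0.05 s, during which the arm holds its last target. There are 200 camera calls.

## Working session

There is one attempt and no reset: what is moved stays moved. The work goes in short steps, Python scripts to look and compute and a tool call to move; the robot and the scene stay as the last step left them, time stands still between calls to the robot, and variables do not carry over. Pictures are saved under pics/ and viewed, at most 10 in all, crops included, and the job is handed in when it is done.

Besides the shell and the picture viewer there is one more tool, called as a command line: name --argument value ..., lists and objects as JSON in quotes. move_arm: Moves the arm, as the interface text tells. Its arguments: {"type":"object","properties":{"rows":{"type":"array","items":{"type":"number"}},"grip_force":{"type":"number"}},"required":["rows"]}

```bash
mkdir -p pics
cat > h.py <<'E'
import numpy as np, cv2
from station import status, optics, arm
def snap(n,f):
    c=optics.get_calibration(n); im=optics.read_camera(n); cv2.imwrite('pics/'+f,cv2.cvtColor(im,cv2.COLOR_RGB2BGR)); return im,c
def px2w(c,u,v,z):
    K=np.array(c['intrinsics']);T=np.array(c['T'])
    d=np.array([(u-K[0,2])/K[0,0],(v-K[1,2])/K[1,1]]);s=d.copy()
    for _ in range(30): s=d/(1+c['k1']*(s@s))
    r=T[:3,:3]@np.array([s[0],s[1],1]);o=T[:3,3]
    return o+r*(z-o[2])/r[2]
def w2px(c,p):
    K=np.array(c['intrinsics']);T=np.array(c['T'])
    q=T[:3,:3].T@(np.array(p)-T[:3,3]);s=q[:2]/q[2];s=s*(1+c['k1']*(s@s))
    return K[0,0]*s[0]+K[0,2],K[1,1]*s[1]+K[1,2]
E
python3 - <<'E'
from h import *
snap('top','top1.png');snap('scene','scene1.png')
s=status.observe();print(s['time_s'],s['tcp_pos'],s['tool_rot'],s['force'])
E
```

```text
0.1 [0.14356765 0.60783907 0.23062905] [[-9.73216884e-01  2.29888814e-01 -1.73016670e-04]
 [ 2.29888834e-01  9.73215943e-01 -1.36121230e-03]
 [-1.44544899e-04 -1.36452939e-03 -9.99999059e-01]] [-0.48767131  0.38471531 -0.57710098]
```

View pics/top1.png

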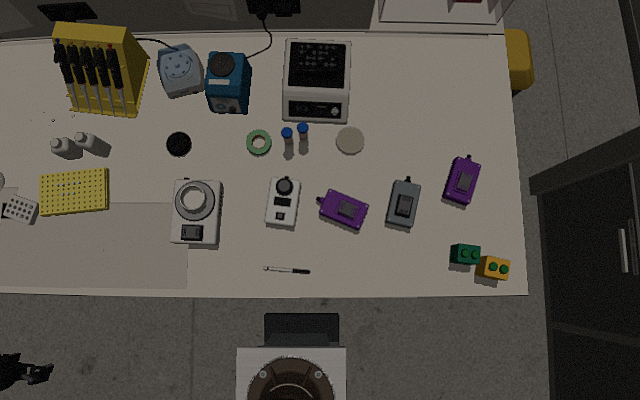

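View pics/scene1.png

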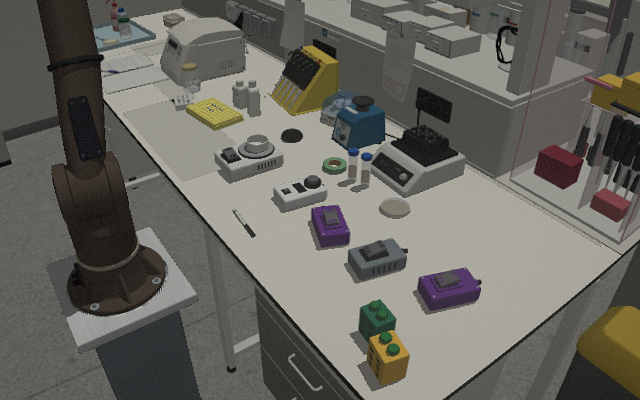

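Top view: stirrer at (197,212), timer at (283,202), grey power box at (403,203), with purple look-alikes either side of it. I'll enlarge that strip.

Run:
```python
from h import *
im=cv2.imread('pics/top1.png')
a=[cv2.resize(im[170:255,x:x+65],None,fx=6,fy=6,interpolation=cv2.INTER_CUBIC) for x in (165,255,375)]
o=np.hstack(a);o=cv2.convertScaleAbs(o,alpha=1.3)
o=cv2.resize(o,(780,340));cv2.imwrite('pics/crop1.png',o)
c=optics.get_calibration('top');print(c)
for n,u,v,z in (('st',192,231,.06),('tm',285,186,.046),('pw',403,203,.06)): print(n,px2w(c,u,v,z))
```

```text
{'intrinsics': array([[418.43623027,   0.        , 318.11299186],
       [  0.        , 418.43623027, 200.0589997 ],
       [  0.        ,   0.        ,   1.        ]]), 'k1': -0.08756287915497626, 'T': array([[-1.48941344e-03, -9.85492505e-01,  1.69712416e-01,
         3.67735698e-01],
       [-9.99998812e-01,  1.40043299e-03, -6.44003928e-04,
        -7.80117992e-02],
       [ 3.96990179e-04, -1.69713174e-01, -9.85493420e-01,
         1.24926737e+00],
       [ 0.00000000e+00,  0.00000000e+00,  0.00000000e+00,
         1.00000000e+00]])}
st [0.48289282 0.28350721 0.06      ]
tm [0.61698492 0.01838432 0.046     ]
pw [ 0.56356305 -0.32420568  0.06      ]
```

View pics/crop1.png

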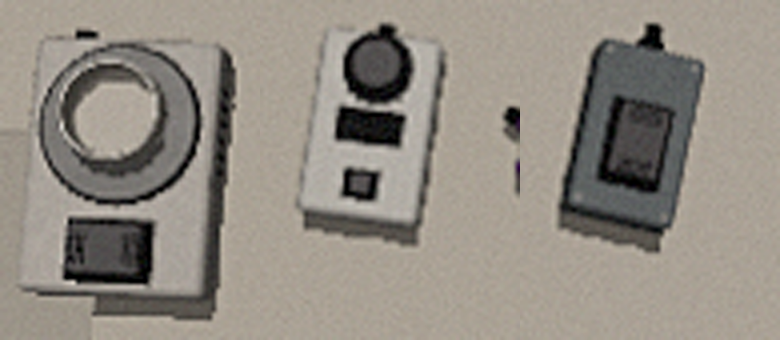

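Run:
```python
from h import *
c=optics.get_calibration('top')
f=lambda p,x,y,z: px2w(c,[165,255-65,375-130][p]+x/4+0,170+y/4,z)
def pr(n,*a): print(n,np.round(a,4).tolist())
# panel p offset: x in mosaic -> u = base + x/4
P=lambda x,y,z,b: px2w(c,b+x/4,170+y/4,z)[:2]
tl,tr,br,bl=[P(x,y,.046,375-130) for x,y in((606,42),(703,60),(670,228),(565,208))]
pr('pw',tl,tr,br,bl,(tl+tr+br+bl)/4);d=(tl+tr-bl-br)/2;pr('yaw',np.degrees(np.arctan2(d[1],d[0])),np.hypot(*d))
k=[P(x,y,.062,375-130) for x,y in((617,97),(672,104),(658,190),(602,182))];pr('pw rocker',sum(k)/4)
tl,tr,br,bl=[P(x,y,.04,255-65) for x,y in((324,30),(440,40),(415,224),(300,210))]
pr('tm',(tl+tr+br+bl)/4);d=(tl+tr-bl-br)/2;pr('yaw',np.degrees(np.arctan2(d[1],d[0])),np.hypot(*d))
pr('btn',P(378,63,.05,190),'key',P(360,184,.047,190))
tl,tr,br,bl=[P(x,y,.049,165) for x,y in((40,38),(228,44),(206,298),(22,288))]
pr('st',(tl+tr+br+bl)/4);d=(tl+tr-bl-br)/2;pr('yaw',np.degrees(np.arctan2(d[1],d[0])),np.hypot(*d))
k=[P(x,y,.067,165) for x,y in((68,217),(153,220),(150,283),(63,278))];pr('st rocker',sum(k)/4)
s=status.observe();print(s['grip_width'])
```

```text
pw [[0.6332, -0.3103], [0.6196, -0.3819], [0.4953, -0.3524], [0.5101, -0.2763], [0.5646, -0.3302]]
yaw [-14.3903, 0.1277]
pw rocker [[0.5551, -0.3274]]
tm [[0.5725, 0.0258]]
yaw [-6.8449, 0.1363]Traceback (most recent call last):
  File "<stdin>", line 12, in <module>
  File "<stdin>", line 4, in pr
    return _wrapfunc(a, 'round', decimals=decimals, out=out)
    return _wrapit(obj, method, *args, **kwds)
    conv = _array_converter(obj)
ValueError: setting an array element with a sequence. The requested array has an inhomogeneous shape after 1 dimensions. The detected shape was (3,) + inhomogeneous part.
```

move_arm --rows '[-0.75,-0.96,0,0,0,0,-1,-0.75,-0.96,0,0,0,0,-1,-0.75,-0.96,0,0,0,0,-1,-0.75,-0.96,0,0,0,0,-1,-0.75,-0.96,0,0,0,0,-1,-0.75,-0.96,0,0,0,0,-1,-0.75,-0.96,0,0,0,0,-1,-0.75,-0.96,0,0,0,0,-1,-0.75,-0.96,0,0,0,0,-1,-0.75,-0.96,0,0,0,0,-1,-0.75,-0.96,0,0,0,0,-1,-0.75,-0.96,0,0,0,0,-1,-0.75,-0.96,0,0,0,0,-1,-0.75,-0.96,0,0,0,0,-1,-0.75,-0.96,0,0,0,0,-1,-0.75,-0.96,0,0,0,0,-1,-0.75,-0.96,0,0,0,0,-1,-0.75,-0.96,0,0,0,0,-1,-0.75,-0.96,0,0,0,0,-1,-0.75,-0.96,0,0,0,0,-1]'

```text
time_s: 1.77
tcp_pos: [0.4494, -0.0574, 0.2313]
tool_rot: [[-0.973, 0.23, 0.0], [0.23, 0.973, 0.0], [-0.0, 0.0, -1.0]]
force: [1.5, 1.0, 0.1]
grip_width: 0.0002
finger_force: 0.0
```

move_arm --rows '[-0.75,-0.96,0,0,0,0,-1,-0.75,-0.96,0,0,0,0,-1,-0.75,-0.96,0,0,0,0,-1,-0.75,-0.96,0,0,0,0,-1,-0.75,-0.96,0,0,0,0,-1,-0.75,-0.96,0,0,0,0,-1,-0.75,-0.96,0,0,0,0,-1,-0.75,-0.96,0,0,0,0,-1,0,0,0,0,0,1,-1,0,0,0,0,0,1,-1,0,0,0,0,0,1,-1,0,0,0,0,0,1,-1,0,0,0,0,0,1,-1,0,0,0,0,0,1,-1,0,0,0,0,0,1,-1,0,0,0,0,0,1,-1,0,0,0,0,0,1,-1,0,0,0,0,0,1,-1,0,0,0,0,0,1,-1,0,0,0,0,0,1,-1]'

```text
time_s: 3.43
tcp_pos: [0.5713, -0.321, 0.2309]
tool_rot: [[-0.077, 0.997, -0.001], [0.997, 0.077, 0.0], [0.001, -0.001, -1.0]]
force: [-0.4, -0.2, -0.3]
grip_width: 0.0003
finger_force: 0.0
```

move_arm --rows '[0,0,0.8,0,0,1,-1,0,0,0.8,0,0,1,-1,0,0,0.8,0,0,1,-1,0,0,0,0,0,0.2,-1,0,0,0,0,0,0,-1]'

```text
time_s: 3.85
tcp_pos: [0.5708, -0.3206, 0.1582]
tool_rot: [[0.249, 0.969, -0.003], [0.969, -0.249, 0.001], [0.0, -0.003, -1.0]]
force: [0.4, -0.2, 0.4]
grip_width: -0.0001
finger_force: 0.0
```

Run:
```python
from h import *
im,c=snap('wrist','w1.png');np.save('w1c.npy',c,allow_pickle=True)
s=status.observe();print(s['time_s'],s['tcp_pos'],s['force'],s['joints']);print(c['T'],c['intrinsics'])
print(w2px(c,[.574,-.333,.07]))
```

```text
3.9 [ 0.57140222 -0.32150719  0.15974825] [-0.85563145 -0.68881214  1.05451637] [-0.15197651  0.72682479  0.99714962  1.62874435 -0.65495699  1.15567399
  0.75656497]
[[ 0.9687995  -0.2367561  -0.07330811  0.5906307 ]
 [-0.24782152 -0.92949884 -0.27316001 -0.25226397]
 [-0.0034675   0.28280461 -0.95917127  0.30121346]
 [ 0.          0.          0.          1.        ]] [[283.52594197   0.         316.05790565]
 [  0.         283.52594197 202.31584013]
 [  0.           0.           1.        ]]
(np.float64(321.4927058330269), np.float64(218.04079571433397))
```

View pics/w1.png

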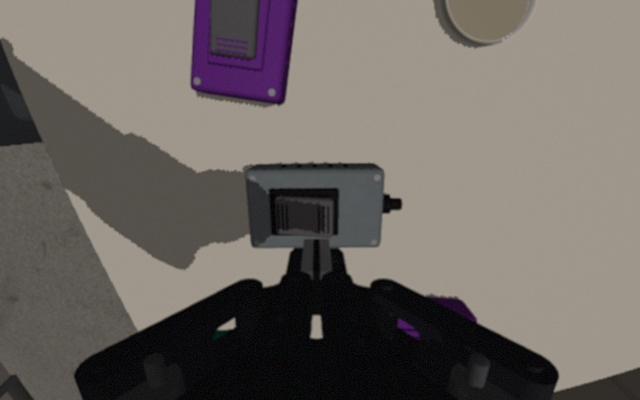

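The wrist view shows the grey box's rocker spanning columns 274–336 and rows 194–238, with the raised end on the right towards the cable. The predicted press point is at (321,218). I'll check this in numbers.

Run:
```python
from h import *
c=np.load('w1c.npy',allow_pickle=True).item()
im=cv2.imread('pics/w1.png');cv2.imwrite('pics/w1z.png',cv2.resize(im[150:290,235:415],None,fx=4.2,fy=4.2,interpolation=cv2.INTER_CUBIC)*1)
R=np.array(status.observe()['tool_rot'])
# box outline corners at top z=.046
k=[px2w(c,u,v,.046)[:2] for u,v in((248,167),(383,166),(381,246),(250,246))]
print(np.round(k,4),sum(k)/4)
P=px2w(c,335,217,.07);print(P)
```

```text
[[ 0.5194 -0.2772]
 [ 0.6385 -0.3067]
 [ 0.6221 -0.3843]
 [ 0.4967 -0.3524]] [ 0.56917302 -0.33015365]
[ 0.58553388 -0.33495517  0.07      ]
```

View pics/w1z.png

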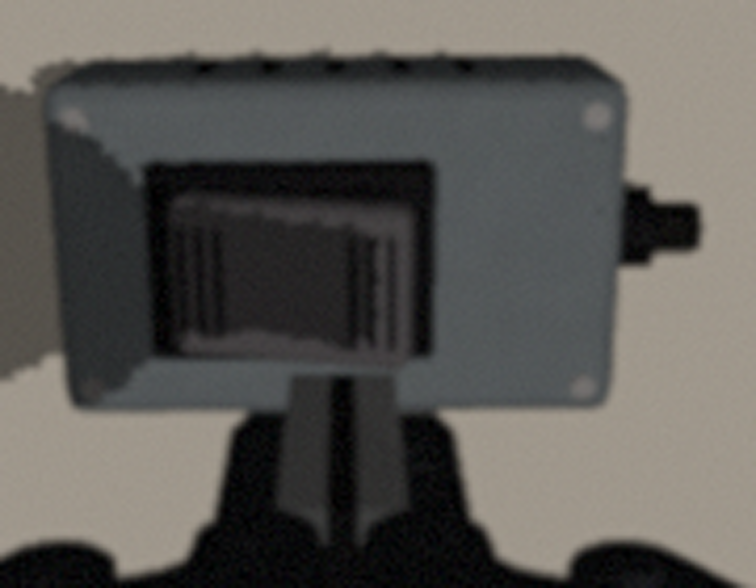

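move_arm --rows '[-0.16,0.19,0.3,0,0,0,-1,-0.16,0.18,0.5,0,0,0,-1,0,0,0.6,0,0,0,-1,0,0,0.6,0,0,0,-1,0,0,0.5,0,0,0,-1,0,0,0.1,0,0,0,-1,0,0,0,0,0,0,-1]'

```text
time_s: 4.48
tcp_pos: [0.5794, -0.3334, 0.0801]
tool_rot: [[0.25, 0.968, -0.001], [0.968, -0.25, 0.001], [0.0, -0.002, -1.0]]
force: [1.2, -0.2, 0.1]
grip_width: -0.0
finger_force: 0.0
```

move_arm --rows '[0,0,0.1,0,0,0,-1,0,0,0.1,0,0,0,-1,0,0,0.1,0,0,0,-1,0,0,0.1,0,0,0,-1,0,0,0,0,0,0,-1]'

```text
time_s: 4.9
tcp_pos: [0.5801, -0.3333, 0.0692]
tool_rot: [[0.25, 0.968, 0.001], [0.968, -0.25, -0.0], [-0.0, 0.001, -1.0]]
force: [-0.6, 0.4, 0.0]
grip_width: 0.0003
finger_force: 0.0
```

move_arm --rows '[0,0,0.06,0,0,0,-1,0,0,0.06,0,0,0,-1,0,0,0,0,0,0,-1]'

```text
time_s: 5.15
tcp_pos: [0.58, -0.3334, 0.0657]
tool_rot: [[0.25, 0.968, 0.0], [0.968, -0.25, -0.0], [-0.0, 0.0, -1.0]]
force: [1.4, -0.1, 0.7]
grip_width: 0.0001
finger_force: 0.4
```

move_arm --rows '[0,0,0.05,0,0,0,-1,0,0,0.05,0,0,0,-1,0,0,0,0,0,0,-1]'

```text
time_s: 5.4
tcp_pos: [0.5801, -0.3334, 0.0627]
tool_rot: [[0.25, 0.968, 0.001], [0.968, -0.25, -0.0], [-0.0, 0.001, -1.0]]
force: [2.1, -0.2, 1.5]
grip_width: 0.0001
finger_force: 0.9
```

move_arm --rows '[0,0,0.05,0,0,0,-1,0,0,0,0,0,0,-1]'

```text
time_s: 5.57
tcp_pos: [0.5802, -0.3335, 0.0623]
tool_rot: [[0.25, 0.968, 0.001], [0.968, -0.25, 0.0], [0.0, 0.001, -1.0]]
force: [0.1, 1.8, 10.9]
grip_width: -0.0002
finger_force: 5.1
```

move_arm --rows '[0,0,0.02,0,0,0,-1,0,0,0,0,0,0,-1,0,0,-0.3,0,0,0,-1,0,0,-0.7,0,0,0,-1,0,0,-1,0,0,0,-1,0,0,-1,0,0,0,-1,0,0,-0.9,0,0,0,-1,0,0,0,0,0,0,-1]'

```text
time_s: 6.23
tcp_pos: [0.5807, -0.3357, 0.1832]
tool_rot: [[0.251, 0.968, 0.005], [0.968, -0.251, -0.004], [-0.003, 0.006, -1.0]]
force: [-0.1, -0.7, -0.1]
grip_width: -0.0
finger_force: 0.0
```

Run:
```python
from h import *
im,c=snap('wrist','w2.png')
im=cv2.imread('pics/w2.png');cv2.imwrite('pics/w2z.png',cv2.resize(im[130:290,215:415],None,fx=3.6,fy=3.6,interpolation=cv2.INTER_CUBIC))
c=optics.get_calibration('top')
P=lambda x,y,z,b: px2w(c,b+x/4,170+y/4,z)[:2]
print('btn',P(378,63,.05,190),'key',P(360,184,.047,190))
tl,tr,br,bl=[P(x,y,.049,165) for x,y in((40,38),(228,44),(206,298),(22,288))]
print('st',(tl+tr+br+bl)/4);d=(tl+tr-bl-br)/2;print('yaw',np.degrees(np.arctan2(d[1],d[0])),np.hypot(*d))
k=[P(x,y,.067,165) for x,y in((68,217),(153,220),(150,283),(63,278))];print('st rocker',sum(k)/4)
```

```text
btn [0.61690621 0.01953841] key [0.52804455 0.03175754]
st [0.54144422 0.27813711]
yaw -1.877441171676221 0.18599380405608607
st rocker [0.4783376  0.28091815]
```

View pics/w2z.png

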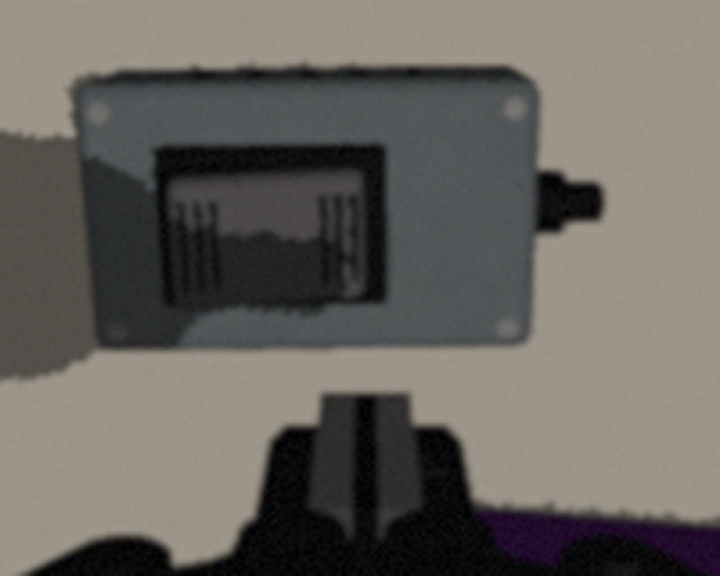

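The power rocker's far end is now sunk and its left end raised, so it is on. Next is the stirrer.

move_arm --rows '[0.98,-0.43,0,0,0,0,-1,0.98,-0.43,0,0,0,0,-1,0.98,-0.43,0,0,0,0,-1,0.98,-0.43,0,0,0,0,-1,0.98,-0.43,0,0,0,0,-1,0.98,-0.43,0,0,0,0,-1,0.98,-0.43,0,0,0,0,-1,0.98,-0.43,0,0,0,0,-1,0.98,-0.43,0,0,0,0,-1,0.98,-0.43,0,0,0,0,-1,0.98,-0.43,0,0,0,0,-1,0.98,-0.43,0,0,0,0,-1,0.98,-0.43,0,0,0,0,-1,0.98,-0.43,0,0,0,0,-1,0.98,-0.43,0,0,0,0,-1,0.98,-0.43,0,0,0,0,-1,0.98,-0.43,0,0,0,0,-1,0.98,-0.43,0,0,0,0,-1,0.98,-0.43,0,0,0,0,-1,0.98,-0.43,0,0,0,0,-1]'

```text
time_s: 7.95
tcp_pos: [0.4757, 0.3017, 0.1766]
tool_rot: [[0.25, 0.968, -0.002], [0.968, -0.25, -0.001], [-0.001, -0.001, -1.0]]
force: [-0.7, 0.7, -0.9]
grip_width: 0.0004
finger_force: 0.0
```

move_arm --rows '[0,0,0,0,0,-1,-1,0,0,0,0,0,-1,-1,0,0,0,0,0,-1,-1,0,0,0,0,0,-1,-1,0,0,0,0,0,-1,-1,0,0,0,0,0,-1,-1,0,0,0,0,0,-1,-1,0,0,0,0,0,-1,-1,0,0,0,0,0,-1,-1,0,0,0,0,0,-1,-1,0,0,0,0,0,-1,-1,0,0,0,0,0,-1,-1,0,0,0,0,0,-1,-1,0,0,0,0,0,-1,-1,0,0,0,0,0,-1,-1,0,0,0,0,0,-1,-1,0,0,0,0,0,-1,-1,0,0,0,0,0,0,-1]'

```text
time_s: 9.45
tcp_pos: [0.4764, 0.2999, 0.1768]
tool_rot: [[-0.999, 0.039, -0.002], [0.039, 0.999, -0.001], [0.001, -0.001, -1.0]]
force: [0.2, -0.3, -0.2]
grip_width: -0.0002
finger_force: 0.0
```

Run:
```python
from h import *
im,c=snap('wrist','w3.png');np.save('w3c.npy',c,allow_pickle=True)
s=status.observe();print(s['time_s'],s['tcp_pos'],s['tool_rot'])
u,v=w2px(c,[.479,.300,.073]);print(u,v)
u0,v0=max(0,int(u)-100),max(0,int(v)-80);print(u0,v0)
im=cv2.imread('pics/w3.png');cv2.imwrite('pics/w3z.png',cv2.resize(im[v0:v0+160,u0:u0+200],None,fx=3.6,fy=3.6,interpolation=cv2.INTER_CUBIC))
```

```text
9.5 [0.47644597 0.29995542 0.17691421] [[-9.98980735e-01  4.51150871e-02 -1.45582992e-03]
 [ 4.51160530e-02  9.98981549e-01 -6.37542211e-04]
 [ 1.42558446e-03 -7.02573687e-04 -9.99998737e-01]]
317.6072918090095 202.8462876247038
217 122
```

View pics/w3z.png

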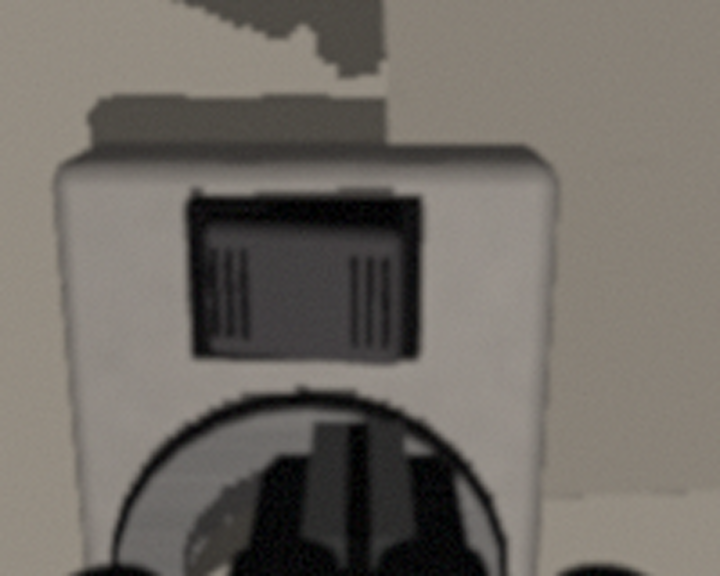

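The stirrer rocker is at crop (205–405, 225–355), and its raised right (+y) end is near full-image pixel (329.5,203.7).

Run:
```python
from h import *
c=np.load('w3c.npy',allow_pickle=True).item()
f=lambda x,y,z:px2w(c,217+x/3.6,122+y/3.6,z)
print(f(405,294,.073),'frame centre',sum(f(x,y,.049) for x,y in((190,200),(420,200),(418,358),(195,358)))/4, 'edges',f(58,180,.049),f(555,180,.049))
```

```text
[0.48017878 0.31077021 0.073     ] frame centre [0.48252821 0.28435014 0.049     ] edges [0.45182712 0.21902212 0.049     ] [0.45690562 0.3527432  0.049     ]
```

move_arm --rows '[-0.07,0.11,0.4,0,0,0,-1,-0.07,0.1,0.7,0,0,0,-1,0,0,0.8,0,0,0,-1,0,0,0.7,0,0,0,-1,0,0,0.5,0,0,0,-1,0,0,0.2,0,0,0,-1,0,0,0,0,0,0,-1]'

```text
time_s: 10.08
tcp_pos: [0.4804, 0.3059, 0.0765]
tool_rot: [[-0.999, 0.045, -0.003], [0.045, 0.999, -0.003], [0.002, -0.003, -1.0]]
force: [-0.3, -0.2, 0.1]
grip_width: -0.0002
finger_force: 0.0
```

move_arm --rows '[0,0,0.08,0,0,0,-1,0,0,0.08,0,0,0,-1,0,0,0.08,0,0,0,-1,0,0,0,0,0,0,-1]'

```text
time_s: 10.42
tcp_pos: [0.482, 0.3071, 0.0718]
tool_rot: [[-0.999, 0.043, 0.001], [0.043, 0.999, 0.001], [-0.001, 0.001, -1.0]]
force: [0.6, 0.4, 0.2]
grip_width: 0.0002
finger_force: 0.1
```

move_arm --rows '[0,0,0.05,0,0,0,-1,0,0,0.05,0,0,0,-1,0,0,0,0,0,0,-1]'

```text
time_s: 10.67
tcp_pos: [0.4818, 0.3069, 0.0686]
tool_rot: [[-0.999, 0.043, 0.001], [0.043, 0.999, 0.001], [-0.001, 0.001, -1.0]]
force: [0.3, 1.2, 1.9]
grip_width: 0.0001
finger_force: 0.7
```

move_arm --rows '[0,0,0.05,0,0,0,-1,0,0,0.05,0,0,0,-1,0,0,0,0,0,0,-1]'

```text
time_s: 10.92
tcp_pos: [0.4818, 0.307, 0.0657]
tool_rot: [[-0.999, 0.043, 0.001], [0.043, 0.999, 0.001], [-0.0, 0.001, -1.0]]
force: [-0.9, 1.9, 7.3]
grip_width: -0.0002
finger_force: 3.3
```

move_arm --rows '[0,0,0.03,0,0,0,-1,0,0,0,0,0,0,-1]'

```text
time_s: 11.08
tcp_pos: [0.4819, 0.3071, 0.0654]
tool_rot: [[-0.999, 0.043, 0.0], [0.043, 0.999, 0.001], [-0.0, 0.001, -1.0]]
force: [-3.0, 1.0, 13.3]
grip_width: 0.0002
finger_force: 6.8
```

move_arm --rows '[0,0,-0.3,0,0,0,-1,0,0,-0.7,0,0,0,-1,0,0,-1,0,0,0,-1,0,0,-1,0,0,0,-1,0,0,-0.8,0,0,0,-1,0,0,0,0,0,0,-1]'

```text
time_s: 11.58
tcp_pos: [0.4838, 0.3069, 0.183]
tool_rot: [[-0.999, 0.044, 0.005], [0.044, 0.999, 0.003], [-0.005, 0.004, -1.0]]
force: [1.3, 0.5, 0.4]
grip_width: -0.0004
finger_force: 0.0
```

Run:
```python
from h import *
im,c=snap('wrist','w4.png')
s=status.observe();print(s['time_s'],s['tcp_pos'],s['tool_rot'])
im=cv2.imread('pics/w4.png');cv2.imwrite('pics/w4z.png',cv2.resize(im[122:282,217:417],None,fx=3.6,fy=3.6,interpolation=cv2.INTER_CUBIC))
```

```text
11.6333 [0.48272984 0.30677655 0.18086001] [[-0.9990401   0.04370289  0.0029888 ]
 [ 0.04371018  0.99904132  0.0024194 ]
 [-0.0028802   0.00254772 -0.99999261]]
```

View pics/w4z.png

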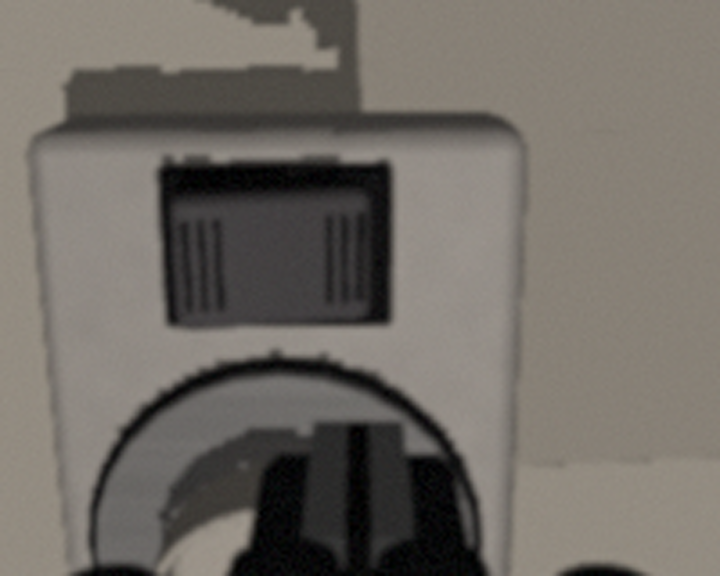

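The stirrer rocker is flipped: the gap is now at its right end, and the left end is raised. On to the timer.

move_arm --rows '[-0.495,-0.932,0,0,0,0,-1,-0.495,-0.932,0,0,0,0,-1,-0.495,-0.932,0,0,0,0,-1,-0.495,-0.932,0,0,0,0,-1,-0.495,-0.932,0,0,0,0,-1,-0.495,-0.932,0,0,0,0,-1,-0.495,-0.932,0,0,0,0,-1,-0.495,-0.932,0,0,0,0,-1,-0.495,-0.932,0,0,0,0,-1,-0.495,-0.932,0,0,0,0,-1,0,0,0,0,0,0,-1]'

```text
time_s: 12.55
tcp_pos: [0.6186, 0.0124, 0.178]
tool_rot: [[-0.999, 0.052, 0.0], [0.052, 0.999, -0.005], [-0.0, -0.005, -1.0]]
force: [-0.5, -1.4, -0.8]
grip_width: -0.0001
finger_force: 0.0
```

Run:
```python
from h import *
im,c=snap('wrist','w5.png');np.save('w5c.npy',c,allow_pickle=True)
s=status.observe();print(s['time_s'],s['tcp_pos'])
print(w2px(c,[.619,.021,.05]))
im=cv2.imread('pics/w5.png');cv2.imwrite('pics/w5z.png',cv2.resize(im[102:302,197:447],None,fx=3,fy=3,interpolation=cv2.INTER_CUBIC))
```

```text
12.6 [0.617684   0.01579646 0.17761249]
(np.float64(326.4512687079357), np.float64(193.12419554484777))
```

View pics/w5z.png

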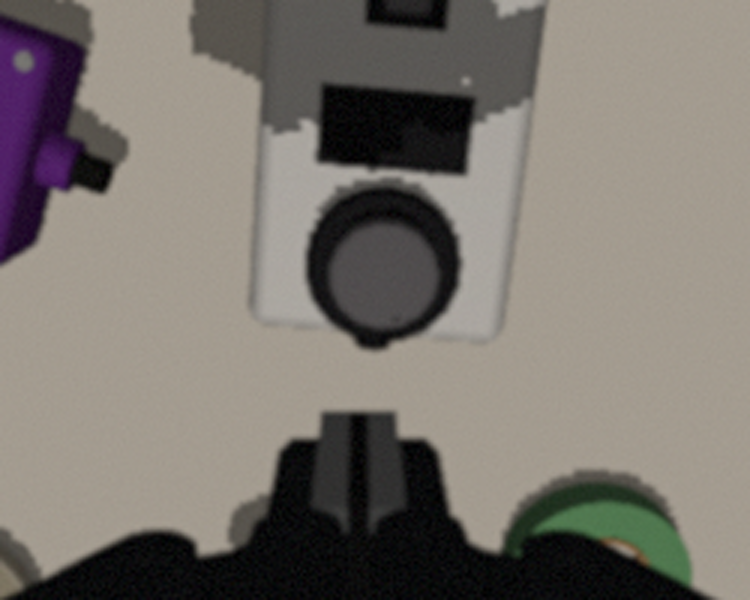

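The button's centre is at about (325,193), matching the prediction to 1.5 px.

move_arm --rows '[0,0.1,0.4,0,0,0,-1,0,0,0.7,0,0,0,-1,0,0,0.8,0,0,0,-1,0,0,0.8,0,0,0,-1,0,0,0.5,0,0,0,-1,0,0,0.2,0,0,0,-1,0,0,0,0,0,0,-1]'

```text
time_s: 13.18
tcp_pos: [0.6159, 0.0254, 0.074]
tool_rot: [[-0.999, 0.042, -0.004], [0.042, 0.999, 0.0], [0.004, -0.0, -1.0]]
force: [0.2, -0.1, -0.5]
grip_width: 0.0001
finger_force: 0.0
```

move_arm --rows '[0,0,0.1,0,0,0,-1,0,0,0.1,0,0,0,-1,0,0,0.1,0,0,0,-1,0,0,0,0,0,0,-1]'

```text
time_s: 13.52
tcp_pos: [0.618, 0.024, 0.0676]
tool_rot: [[-0.999, 0.043, 0.0], [0.043, 0.999, 0.0], [-0.0, 0.0, -1.0]]
force: [-0.3, 0.4, -0.3]
grip_width: -0.0002
finger_force: 0.0
```

Slight y correction (−3 mm), then down in small steps.

move_arm --rows '[0,-0.1,0.1,0,0,0,-1,0,0,0.1,0,0,0,-1,0,0,0,0,0,0,-1]'

```text
time_s: 13.77
tcp_pos: [0.6178, 0.0203, 0.0613]
tool_rot: [[-0.999, 0.044, 0.0], [0.044, 0.999, -0.0], [-0.0, -0.0, -1.0]]
force: [0.3, -1.7, 2.3]
grip_width: -0.0
finger_force: 0.7
```

move_arm --rows '[0,0,0.06,0,0,0,-1,0,0,0.06,0,0,0,-1,0,0,0,0,0,0,-1]'

```text
time_s: 14.02
tcp_pos: [0.6179, 0.0203, 0.0578]
tool_rot: [[-0.999, 0.044, 0.0], [0.044, 0.999, -0.0], [-0.0, -0.0, -1.0]]
force: [0.2, -2.0, 3.6]
grip_width: 0.0005
finger_force: 1.5
```

move_arm --rows '[0,0,0.05,0,0,0,-1,0,0,0.05,0,0,0,-1,0,0,0,0,0,0,-1]'

```text
time_s: 14.27
tcp_pos: [0.618, 0.0204, 0.056]
tool_rot: [[-0.999, 0.044, 0.001], [0.044, 0.999, 0.0], [-0.001, 0.0, -1.0]]
force: [-4.3, -1.5, 14.3]
grip_width: -0.0001
finger_force: 6.7
```

Hard stop reached (14 N). Lifting clear.

move_arm --rows '[0,0,0.02,0,0,0,-1,0,0,0,0,0,0,-1,0,0,-0.2,0,0,0,-1,0,0,-0.6,0,0,0,-1,0,0,-1,0,0,0,-1,0,0,-1,0,0,0,-1,0,0,-1,0,0,0,-1,0,0,0,0,0,0,-1,0,0,0,0,0,0,-1]'

```text
time_s: 15.02
tcp_pos: [0.6188, 0.0213, 0.1698]
tool_rot: [[-0.999, 0.043, 0.003], [0.043, 0.999, 0.001], [-0.003, 0.001, -1.0]]
force: [0.2, 0.7, -0.9]
grip_width: 0.0
finger_force: 0.0
```

Run:
```python
from h import *
snap('scene','scene2.png');im=cv2.imread('pics/scene2.png')
cv2.imwrite('pics/s2z.png',cv2.resize(im[110:310,190:440],None,fx=3,fy=3,interpolation=cv2.INTER_CUBIC))
```

```text
(no output)
```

View pics/s2z.png

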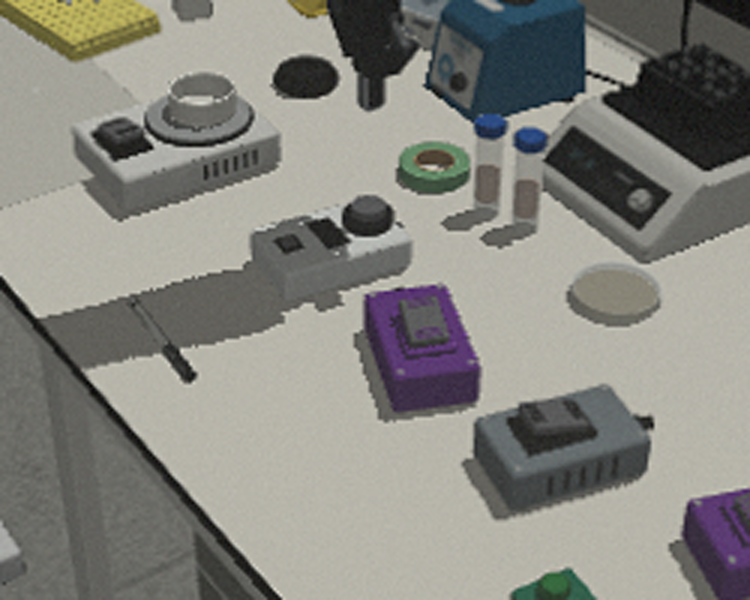

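Everything is in place: the dish is on its plate, the button (367,213) is back up, and the arm is clear.

```bash
python3 -c "
from station import arm
print(arm.close_job())"
```

```text
the job is handed in; nothing more can be done
None
```

I pressed the power rocker, then the stirrer rocker, then the start button, each to its hard stop; the last picture shows the button back up and the boxes and dish in place, and the job was handed in at about 15 s (no verdict was returned).

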